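File the paint tins between the guide rails and hang the keeper

ROBOT

A 7-joint arm with a two-finger parallel gripper is mounted at the origin on a cart in front of the work surface, level with it; the furniture and walls round the work are solid. World frame = base frame: x ahead of the robot, y to its left, z up, the work surface at z = 0. Lengths are in mm, angles in rad, forces in N, time in s.
With the tool pointing down it reaches from about 400 to 875 mm from the base axis. Payload 4.4 kg.
Tool frame: the origin (TCP) lies midway between the tips of the shut fingers; the grasp point (between the pads) lies ctrl.tcp_to_grasp behind it (ctrl.tcp_to_grasp is the distance from the TCP to the grasp point, in mm); z points along the fingers, y is the line along which they close (so a half turn about z gives the same grasp; the last joint's range is limited). The gripper opens to 85 mm and grips with 20 to 120 N. Pads are 22 mm wide; open, the fingers measure 114 mm over their backs; the gripper's body (76 mm by 85 mm) begins 54 mm behind the grasp point. The pads swing forward as they close: fully open they stand 13 mm farther back than shut.
Start: joints at [1.11, 0.628, 0.038, 1.517, -0.027, 0.996, -0.02], TCP at [250.033, -600.001, 231.313] pointing down, gripper open.
Joint ranges: [-3.06, 3.06], [-0.37, 2.12], [-1.25, 1.32], [0.18, 2.47], [-1.1, 4.24], [0.23, 1.98], [-2.94, 2.94]. Speed limits (rad/s): [2.57, 2.57, 3.14, 3.14, 3.14, 3.14, 3.14].

INTERFACE

Orientations are given as [roll, pitch, yaw] about the fixed x, y, z axes, in that order (R = Rz(yaw) Ry(pitch) Rx(roll)).
In Python, from cell import ctrl, get_image, get_calibration, workorder, boxes_of, place_of gives the robot as it stands.
- The arm moves only by the tool play_rows, never from a script. Its argument "series" is a list that holds one entry, the list of rows, each a list of 7 numbers: the shift along the world's x, y, z in cm, then the turn, a rotation vector about the world's x, y, z in degrees, then the closure, from 0 (fully open) to 1 (shut). A call has 1 to 20 rows; each row shifts and turns the commanded pose from where the row before left it; what a row does not reach is not made up. A row lasts 1/8 s, in which the tool goes at most 62.5 mm and 10.7 degrees, less where a joint would pass 70% of its speed; a pose out of reach is approached as far as the arm can. A call with a gripper value outside its range is refused whole. The fingers move at their own pace and stop on an object; the grip force is fixed at half the most. Time passes only in rows, so rows that do not move let the fingers close. It gives the time, the measured TCP pose, the force, the opening and the grip force at its end, in the units of the state.
- ctrl.read_state(): the state, without advancing time (a new reading comes with each control period).
- get_image(name): name is "scene" or "top" or "wrist"; returns (picture, depth): 420x560x3 uint8, red, green, blue; 420x560 float32, mm along the optical axis (not along the pixel's ray), 0 where there is no reading.
- get_calibration(name): a dict with "K" (3x3 intrinsics, pixels), "R" (3x3) and "t" (3): a world point X has camera coordinates R X + t; the wrist camera has in their place "mount" (4x4, takes a point from camera to tool coordinates, whose origin is the TCP and whose axes are the flange's). Camera axes: x right, y down, z forward; pixel columns grow to the right and rows downward; lengths in mm; the calibration is good to about 2 mm. The wrist camera is an equidistant fisheye: a pixel r from the principal point sees the ray r / f radians off the axis. A picture is of the moment at which its call begins: read the wrist's pose just before it. get_calibration takes no time and is no camera call.
- workorder.finish_job(): hands the job in; it is judged then, once.
Trained networks look in the newest picture that a camera, given by its name, has taken for a name from the list of things; names that differ only in an ending like _2 or _b are one class to them, and where a whole thing is asked for, a point or a joint stands for the part that bears it (a point fixed in the world has none). Each returns a list of dicts, best first, with "p" (0 to 1); they miss things now and then, are a little off and sometimes report something else, mostly with a low value. They report only what shows in the picture. A call takes as long as a camera call. They do not tell look-alikes from the thing itself.
- boxes_of(target, camera): "pixel" ([column, row] in pixels, amid what is visible of it).
- place_of(target, camera): "pixel" ([column, row] in pixels: a listed point, or the origin of a listed thing).
The state is a dict: "clock": time; "qpos": joint angles; "qd": joint speeds; "tau": joint torques, N m; "eef_pos": TCP position; "tool_rot": TCP orientation; "force": force on the tool from outside, world axes, zero at the start; "torque": the same for the moment, N m; "width": finger opening in mm; "gripper_force": force on a finger pad.
Only numpy, scipy, OpenCV 4.12 (cv2) and the standard library are available. Lean on these libraries where they do the work, as an engineer would, in place of code of your own. Each camera call takes 0.05 s, during which the arm holds its last target. There are 200 camera calls.

TASK

Push the three paint tins, upright and one by one, through the flared mouth into single file between the two steel guide rails, until the row is closed up against the wooden end stop. Then hang the keeper astride either rail just behind the last tin, its arm across the lane, so that the row cannot creep back out. Leave the tape measure, block plane and sanding block where they are.

Things in the scene. Friction and masses are not known exactly. Their poses are not given: they have to be found in the camera images.
- lane: fixed guide lane: two parallel level steel bars (16 mm thick, centres 60 mm above the bench, at its y = +59 and -59 mm: 102 mm clear between) up to a wooden stop. Origin: on the bench, on the centre line, where the straight part begins; x points into the lane, z up. Ahead of x = 0 each bar flares out by 24 mm over 35 mm. Posts at x = 100 and 280 mm
- lane_stop (a point): on the bench at the middle of the stop board's face, lane x = 315 mm (board 150 mm wide, 70 high). Three tins in a closed row have their centres at about lane x = 271, 184 and 98 mm; the back of the last is then at 54 mm
- rail_a (a point): on the axis of the bar at lane y = +59 mm, at lane x = 25 mm: a good place for the keeper
- rail_b (a point): the same on the other bar, at lane y = -59 mm: equally good
- tin1: grey upright paint tin, a cylinder 87 mm in diameter and 112 mm high, 0.2 to 0.45 kg; too wide to grasp, so push it, low down (below 60 mm) lest it tip; a short gripper may have to lean back to clear its top. Origin: centre of its underside, z up. The three are alike and may enter in any order
- tin2: grey upright paint tin, a cylinder 87 mm in diameter and 112 mm high, 0.2 to 0.45 kg; too wide to grasp, so push it, low down (below 60 mm) lest it tip; a short gripper may have to lean back to clear its top. Origin: centre of its underside, z up. The three are alike and may enter in any order
- tin3: grey upright paint tin, a cylinder 87 mm in diameter and 112 mm high, 0.2 to 0.45 kg; too wide to grasp, so push it, low down (below 60 mm) lest it tip; a short gripper may have to lean back to clear its top. Origin: centre of its underside, z up. The three are alike and may enter in any order
- keeper: loose, 0.2 kg, standing on its two legs: dark steel saddle (40 mm long along its x, 38 wide, 30 clear between the legs, V roof inside) with a light wooden arm out to 58 mm each side along y (12 mm thick, 6 to 36 mm up). Same either way round. Origin: underside centre, z up. Hung: x along the rail, bar in the V roof, origin 12 mm above the bench, one arm to mid-lane
- keeper_fin (a point): centre of the keeper's upright wooden grip fin, 84 mm above its underside: 12 mm thick along the keeper's y, 40 mm along x, standing from 62 to 106 mm above the underside
- tape_measure: bystander: yellow tape measure, 38 x 102 x 65 mm, standing among the tins; origin at the centre of its underside, long side along its y axis
- block_plane: bystander: blue block plane, 48 x 160 x 49 mm, near the robot; origin at the centre of its underside, long side along its y axis
- sanding_block: bystander: tan sanding block, 60 x 111 x 30 mm, beyond the tins; origin at the centre of its underside, long side along its y axis
There are look-alikes about, which are no part of the job. What is shaped like the keeper but green is not meant.

How it is judged:
By the outcome, as a careful person would: the job done as asked, in the order asked, and still so for the second after the job is handed in, with the robot touching nothing.
It also fails if it takes over 67 s, if anything falls off the work surface, if the arm or the gripper's body presses on something with over 40 N, if the wrist force passes 120 N, or if a joint passes its speed limit or range.

## Working session

There is one attempt and no reset: what is moved stays moved. The work goes in short steps, Python scripts to look and compute and a tool call to move; the robot and the scene stay as the last step left them, time stands still between calls to the robot, and variables do not carry over. Pictures are saved under pics/ and viewed, at most 10 in all, crops included, and the job is handed in when it is done.

Besides the shell and the picture viewer there is one more tool, called after "Request:" in YAML: its name, and indented under it one key for each argument. play_rows: Moves the arm, as the interface text tells. Its arguments: {"type":"object","properties":{"series":{"type":"array"}},"required":["series"]}

```bash
ls; mkdir -p pics; cat > h.py <<'E'
import numpy as np, cv2
from cell import ctrl, get_image, get_calibration, workorder, boxes_of, place_of
def pt(cam,px,depth=None,z=None):
    c=get_calibration(cam);K,R,t=map(np.array,(c["K"],c["R"],c["t"]))
    r=np.linalg.inv(K)@np.array([px[0],px[1],1.0]); o=-R.T@t; d=R.T@r
    s=depth if z is None else (z-o[2])/d[2]
    return o+s*d
def save(im,n): cv2.imwrite("pics/"+n,im[:,:,::-1])
E
python3 - <<'E'
from h import *
for c in("top","scene"):
    im,d=get_image(c); np.save(c+"_d.npy",d); save(im,c+"1.png"); np.save(c+"_i.npy",im)
    for n in["lane","lane_stop","rail_a","rail_b","tin1","keeper","keeper_fin","tape_measure","block_plane","sanding_block"]:
        z={"rail_a":60,"rail_b":60,"keeper_fin":84}.get(n,0)
        for r in place_of(n,c):
            if r["p"]>.2: print(c,n,round(r["p"],2),np.round(r["pixel"]),np.round(pt(c,r["pixel"],z=z)))
s=ctrl.read_state();print(s["clock"],s["eef_pos"],s["tool_rot"],s["width"],ctrl.tcp_to_grasp)
E
```

```text
pics
top lane_stop 0.75 [171. 181.] [636. 286.   0.]
top rail_a 0.76 [267. 156.] [695.   2.  60.]
top rail_a 0.67 [268. 196.] [579.   0.  60.]
top rail_a 0.35 [408. 195.] [ 581. -391.   60.]
top rail_b 0.76 [267. 156.] [695.   2.  60.]
top rail_b 0.67 [268. 196.] [579.   0.  60.]
top rail_b 0.35 [408. 195.] [ 581. -391.   60.]
top tin1 0.86 [324. 184.] [ 625. -161.    0.]
top tin1 0.76 [394. 234.] [ 476. -360.    0.]
top tin1 0.7 [328. 235.] [ 474. -172.    0.]
top keeper 0.69 [286. 228.] [495. -51.   0.]
top keeper 0.56 [247. 258.] [411.  64.   0.]
top keeper_fin 0.84 [286. 229.] [486. -48.  84.]
top keeper_fin 0.57 [248. 254.] [419.  54.  84.]
top keeper_fin 0.23 [408. 196.] [ 573. -384.   84.]
top tape_measure 0.58 [408. 194.] [ 592. -407.    0.]
top block_plane 0.57 [362. 281.] [ 343. -267.    0.]
top sanding_block 0.55 [341. 140.] [ 754. -215.    0.]
scene lane 0.71 [254. 215.] [636. -33.   0.]
scene lane 0.63 [291. 166.] [ 742. -216.   -0.]
scene lane_stop 0.7 [231. 186.] [764. -30.   0.]
scene lane_stop 0.37 [293. 233.] [532. -89.  -0.]
scene rail_a 0.86 [250. 220.] [582.   4.
[... 295 characters left out ...]

scene tin1 0.69 [335. 237.] [ 463. -171.   -0.]
scene tin1 0.6 [392. 204.] [ 474. -369.    0.]
scene keeper 0.84 [267. 294.] [415.  56.   0.]
scene keeper 0.69 [291. 249.] [491. -57.   0.]
scene keeper_fin 0.79 [268. 275.] [411.  54.  84.]
scene keeper_fin 0.71 [293. 232.] [481. -54.  84.]
scene tape_measure 0.68 [374. 174.] [ 587. -402.   -0.]
scene block_plane 0.78 [396. 256.] [ 340. -265.    0.]
scene block_plane 0.68 [255. 210.] [649. -43.   0.]
scene sanding_block 0.61 [289. 167.] [ 743. -210.    0.]
scene sanding_block 0.46 [293. 253.] [479. -55.  -0.]
1.1 [ 250.02420057 -600.00289977  231.33028859] [ 3.14155788e+00 -4.26320268e-05  3.94746658e-01] 85.39251906168931 18.700000000000003
```

```bash
python3 - <<'E'
from h import *
im=np.load("top_i.npy"); save(cv2.resize(im[120:310,130:450],(800,475),interpolation=cv2.INTER_CUBIC),"topcrop.png")
s=np.load("scene_i.npy"); save(cv2.resize(s[130:330,190:450],(780,600),interpolation=cv2.INTER_CUBIC),"scenecrop.png")
d=np.load("top_d.npy")
c=get_calibration("top");K,R,t=map(np.array,(c["K"],c["R"],c["t"]))
v,u=np.mgrid[0:420,0:560]
r=np.stack([(u-K[0,2])/K[0,0],(v-K[1,2])/K[1,1],np.ones_like(u)],-1)*d[...,None]
P=(r-t)@R; np.save("P.npy",P)
print("cam",-R.T@t)
m=(d>0)
# tin tops
tt=m&(abs(P[...,2]-112)<8)&(P[...,0]>380)&(P[...,0]<850)&(P[...,1]<0)
n,l,st,ce=cv2.connectedComponentsWithStats(tt.astype(np.uint8))
for i in range(1,n):
    if st[i,4]>60:
        q=P[l==i]; print("top",st[i,4],q.mean(0).round(1),(q.min(0)+q.max(0))[:2]/2,np.ptp(q,axis=0).round())
# rails: height 60-70
rr=m&(abs(P[...,2]-68)<6)&(P[...,1]>-60)&(P[...,0]>500)
n,l,st,ce=cv2.connectedComponentsWithStats(rr.astype(np.uint8))
for i in range(1,n):
    if st[i,4]>40:
        q=P[l==i]; print("rail",st[i,4],q.mean(0).round(1),q.min(0).round(),q.max(0).round())
        a=q[(q[:,1]>20)&(q[:,1]<260)]
        if len(a)>30: print("  fit x=a*y+b",np.polyfit(a[:,1],a[:,0],1))
E
```

```text
cam [ 371.72008051  -48.44261654 1448.04455339]
top 787 [ 617.7 -166.5  111. ] [ 616.53681894 -166.48803333] [85. 87. 16.]
top 822 [ 467.6 -169.6  110.7] [ 468.14672131 -169.32314462] [83. 86. 16.]
top 826 [ 465.7 -367.7  110.9] [ 465.69927226 -367.54026774] [86. 86. 16.]
rail 66 [1041.5  623.6   68.4] [1012.  609.   62.] [1086.  653.   74.]
rail 1568 [630.  144.   67.8] [552. -60.  62.] [725. 301.  74.]
  fit x=a*y+b [-2.96956239e-02  6.33699631e+02]
```

View pics/topcrop.png

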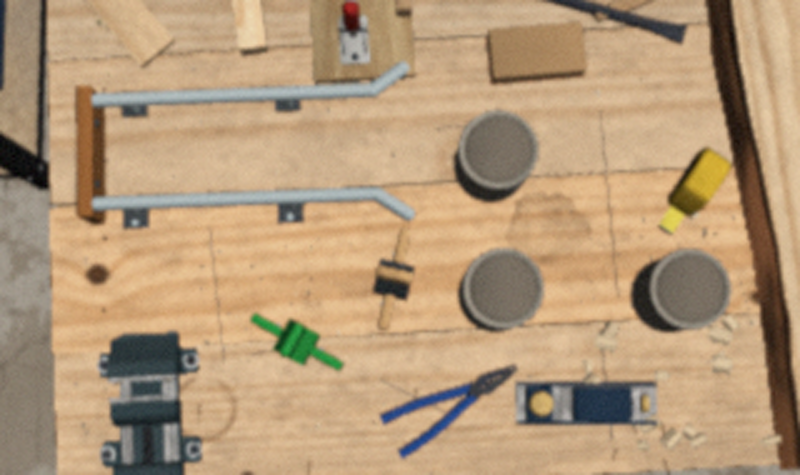

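View pics/scenecrop.png

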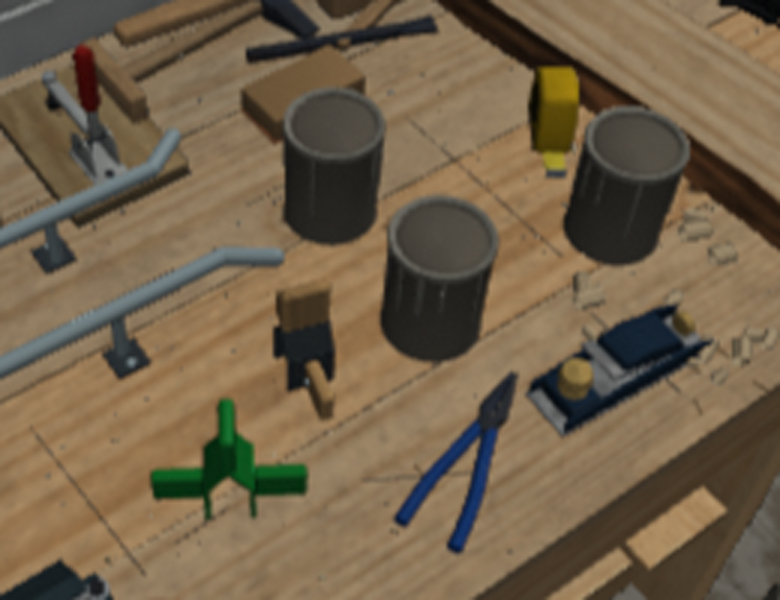

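```bash
cat >> h.py <<'E'
def cloud(cam):
    im,d=get_image(cam);c=get_calibration(cam);K,R,t=map(np.array,(c["K"],c["R"],c["t"]))
    v,u=np.mgrid[0:420,0:560]
    r=np.stack([(u-K[0,2])/K[0,0],(v-K[1,2])/K[1,1],np.ones_like(u)],-1)*d[...,None]
    P=(r-t)@R; P[d<=0]=np.nan
    return im,P
E
python3 - <<'E'
from h import *
P=np.load("P.npy");Q=P.reshape(-1,3)
r=Q[(abs(Q[:,2]-66)<9)&(Q[:,1]>-70)&(Q[:,1]<310)&(Q[:,0]>530)&(Q[:,0]<740)]
for lo,hi in((550,610),(660,730)):
    a=r[(r[:,0]>lo)&(r[:,0]<hi)&(r[:,1]>0)&(r[:,1]<270)]
    for it in range(3):
        f=np.polyfit(a[:,1],a[:,0],1); a=a[abs(np.polyval(f,a[:,1])-a[:,0])<10]
    print(len(a),f, "x at y=0,280",np.polyval(f,[0,280]))
    e=r[(r[:,0]>lo-20)&(r[:,0]<hi+20)&(r[:,1]<60)]
    for y in range(-70,40,8):
        b=e[(e[:,1]>=y)&(e[:,1]<y+8)]
        if len(b): print(y+4,b[:,0].mean().round(1),end="; ")
    print()
b=Q[(abs(Q[:,2]-70)<6)&(Q[:,1]>275)&(Q[:,1]<330)&(Q[:,0]>595)&(Q[:,0]<670)]
print("stop",b.min(0),b.max(0))
k=Q[(Q[:,2]>60)&(Q[:,2]<115)&(abs(Q[:,0]-488)<40)&(abs(Q[:,1]+52)<40)]
f=k[k[:,2]>95];print("fin",len(f),f.mean(0),f.min(0),f.max(0))
k=Q[(Q[:,2]>22)&(Q[:,2]<48)&(abs(Q[:,0]-488)<75)&(abs(Q[:,1]+52)<30)]
w,V=np.linalg.eigh(np.cov(k[:,:2].T));print("arm",len(k),k.mean(0),V[:,1])
E
```

```text
550 [-2.94046660e-02  5.75841743e+02] x at y=0,280 [575.84174307 567.60843658]
-66 555.9; -58 560.6; -50 566.3; -42 571.5; -34 576.4; -26 576.7; -18 576.3; -10 576.2; -2 575.9; 6 575.2; 14 575.3; 22 575.2; 30 575.2; 38 575.9; 
531 [-2.90820683e-02  6.93260710e+02] x at y=0,280 [693.26071004 685.1177309 ]
-66 719.0; -58 714.7; -50 709.8; -42 704.1; -34 697.5; -26 693.6; -18 694.5; -10 693.9; -2 694.5; 6 693.3; 14 692.5; 22 692.9; 30 691.6; 38 692.1; 
stop [595.05947852 281.62561412  64.11128393] [669.68105527 300.16187853  75.60245075]
fin 66 [483.70152069 -52.67541268 105.94141171] [475.43459437 -70.98437205  96.68116355] [492.03602584 -33.4935993  113.34861689]
arm 175 [481.87532932 -52.15573869  37.92770254] [-0.97161474  0.23656879]
```

Request:
play_rows:
  series:
    - [[3.3, 3.2, 0, 0, 0, 9.6, 0.41], [3.3, 3.2, 0, 0, 0, 9.6, 0.41], [3.3, 3.2, 0, 0, 0, 9.6, 0.41], [3.3, 3.2, 0, 0, 0, 9.6, 0.41], [3.3, 3.2, 0, 0, 0, 9.6, 0.41], [3.3, 3.2, 0, 0, 0, 9.6, 0.41], [3.3, 3.2, 0, 0, 0, 9.6, 0.41], [3.3, 3.2, 0, 0, 0, 0, 0.41], [3.3, 3.2, 0, 0, 0, 0, 0.41], [3.3, 3.2, -2, 9, 0, 0, 0.41], [3.5, 3.0, -2, 9, 0, 0, 0.41], [0, 0, 0, 0, 0, 0, 0.41]]

```text
clock: 2.6
eef_pos: [614.5, -249.7, 186.2]
tool_rot: [-3.135, -0.319, 1.565]
force: [-1.4, -0.8, -0.3]
width: 50.5
gripper_force: 0.0
```

Request:
play_rows:
  series:
    - [[0.1, 0, -5, 0, 0, 0, 0.41], [0.1, 0, -5, 0, 0, 0, 0.41], [0, 0, -4.8, 0, 0, 0, 0.41], [0, 2.0, 0, 0, 0, 0, 0.41], [0.1, 2.0, 0, 0, 0, 0, 0.41], [0.4, 2.5, 0, 0, 0, 0, 0.41], [0.4, 2.5, 0, 0, 0, 0, 0.41], [0.4, 2.5, 0, 0, 0, 0, 0.41], [0.4, 2.5, 0, 0, 0, 0, 0.41], [0.3, 2.5, 0, 0, 0, 0.9, 0.41], [0, 2.5, 0, 0, 0, 0.9, 0.41]]

```text
clock: 3.98
eef_pos: [637.7, -58.4, 43.5]
tool_rot: [3.141, -0.314, 1.6]
force: [1.6, -3.5, 4.1]
width: 50.7
gripper_force: 2.6
```

```bash
cat >> h.py <<'E'
def tins(P):
    tt=(abs(P[...,2]-112)<8)&(P[...,0]>380)&(P[...,0]<720)&(P[...,1]<260)
    n,l,st,ce=cv2.connectedComponentsWithStats(tt.astype(np.uint8))
    for i in range(1,n):
        if st[i,4]>100:
            q=P[l==i]; print("tin?",st[i,4],((q.min(0)+q.max(0))/2).round(),np.ptp(q,axis=0).round())
E
python3 - <<'E'
from h import *
im,P=cloud("scene"); save(im,"s2.png")
im,P=cloud("top"); tins(P)
s=ctrl.read_state();print(s["clock"],s["qpos"].round(2) if hasattr(s["qpos"],"round") else s["qpos"])
E
```

```text
tin? 783 [637.  -8. 112.] [87. 84. 15.]
tin? 716 [ 468. -165.  112.] [83. 78. 15.]
4.075 [ 0.43  0.93 -0.39  1.61 -0.    0.71  0.21]
```

View pics/s2.png

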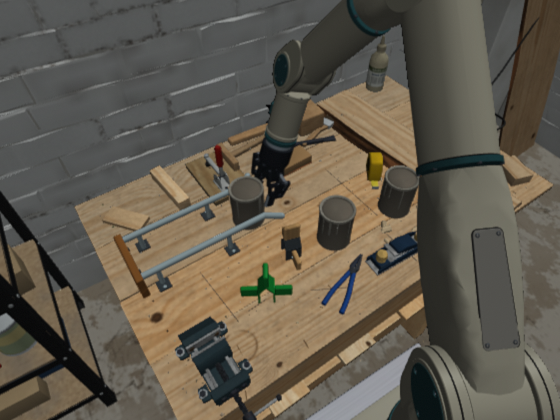

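Request:
play_rows:
  series:
    - [[0, 2.5, 0, 0, 0, 0, 0.41], [-0.1, 2.5, 0, 0, 0, 0, 0.41], [-0.1, 2.2, 0, 0, 0, 0, 0.41], [0, 1.0, 0, 0, 0, 0, 0.41], [0, -4, 0, 0, 0, 0, 0.41], [0.1, -4, 3, 0, 0, 0, 0.41], [0.1, -3, 5, -10, 0, 0, 0.41], [-3.8, -2, 4, 0, 0, -10.3, 0.41], [-3.8, -2, 0, 0, 0, -10.3, 0.41], [-3.8, -2, 0, 0, 0, -10.3, 0.41], [-3.8, -2, 0, 0, 0, -10.3, 0.41], [-3.8, -2, 0, 0, 0, -10.3, 0.41], [-3.9, -1.9, 0, 0, 0, -10.3, 0.41], [0, 0, 0, 0, 0, 0, 0.41]]

```text
clock: 5.82
eef_pos: [404.7, -207.6, 163.4]
tool_rot: [-3.134, -0.138, 0.514]
force: [0.5, 0.2, 0.5]
width: 50.8
gripper_force: 0.0
```

```bash
python3 - <<'E'
from h import *
im,P=cloud("top"); tins(P)
s=ctrl.read_state();print(s["clock"],np.round(s["qpos"],2))
E
```

```text
tin? 770 [633.  67. 112.] [84. 84. 16.]
tin? 827 [ 468. -169.  112.] [83. 86. 15.]
tin? 829 [ 466. -368.  112.] [86. 87. 16.]
5.875 [ 0.54  0.45 -0.05  2.17 -0.22  0.47 -0.36]
```

Request:
play_rows:
  series:
    - [[0, 0, -4, 0, 0, 0, 0.41], [0, 0, -4, 0, 0, 0, 0.41], [0, 0, -3.9, 0, 0, 0, 0.41], [1.1, 0.8, 0, 0, 0, 0, 0.41], [1.0, 0.7, 0, 0, 0, 0, 0.41], [2.1, 0.65, 0, 0, 0, 1, 0.41], [2.1, 0.65, 0, 0, 0, 1, 0.41], [2.1, 0.67, 0, 0, 0, 2, 0.41], [2.1, 0.67, 0, 0, 0, 2, 0.41], [2.0, 0.6, 0, 0, 0, 4.5, 0.41], [2.0, 0.6, 0, 0, 0, 4.5, 0.41], [1.8, 0.7, 0, 0, 0, 6.5, 0.41], [1.8, 0.7, 0, 0, 0, 6.5, 0.41], [0, 0, 0, 0, 0, 0, 0.41]]

```text
clock: 7.62
eef_pos: [590.1, -132.1, 69.5]
tool_rot: [-3.12, -0.145, 1.009]
force: [-0.2, 0.6, -0.2]
width: 50.4
gripper_force: 0.0
```

```bash
python3 - <<'E'
from h import *
im,P=cloud("top"); tins(P)
E
```

```text
tin? 782 [633.  67. 112.] [84. 85. 15.]
tin? 708 [617. -94. 112.] [86. 82. 16.]
tin? 829 [ 466. -368.  112.] [86. 85. 15.]
```

Request:
play_rows:
  series:
    - [[-0.5, -0.85, 0, 0, 0, 0, 0.41], [0, 0, -2.6, 0, 0, 0, 0.41], [1.5, 1.1, 0, 0, 0, 8, 0.41], [1.4, 1.0, 0, 0, 0, 8, 0.41], [1.0, 1.5, 0, 0, 0, 8, 0.41], [0.9, 1.5, 0, 0, 0, 7, 0.41], [0.2, 1.5, 0, 4, 0, 2.5, 0.41], [0.1, 1.5, 0, 4, 0, 0, 0.41], [0, 2.5, 0, 0, 0, 0, 0.41], [-0.1, 2.5, 0, 0, 0, 0, 0.41], [-0.1, 2.5, 0, 0, 0, 0, 0.41], [0, 1, 0, 0, 0, 0, 0.41], [0, 0, 0, 0, 0, 0, 0.41]]

```text
clock: 9.3
eef_pos: [631.2, 25.8, 42.6]
tool_rot: [-3.118, -0.284, 1.594]
force: [-0.5, 0.5, -0.3]
width: 50.2
gripper_force: 0.0
```

```bash
python3 - <<'E'
from h import *
im,P=cloud("top"); tins(P)
E
```

```text
tin? 1564 [631. 114. 112.] [ 89. 172.  16.]
tin? 829 [ 466. -369.  112.] [86. 87. 16.]
```

Request:
play_rows:
  series:
    - [[0, -4, 0, 0, 0, 0, 0.41], [0.1, -4, 3, 0, 0, 0, 0.41], [0.1, -3, 5, 0, 0, 0, 0.41], [-2.6, -4.4, 4, 0, 0, -8.5, 0.41], [-2.6, -4.4, 0, 0, 0, -8.5, 0.41], [-2.6, -4.4, 0, 0, 0, -8.5, 0.41], [-2.6, -4.4, 0, 0, 0, -8.5, 0.41], [-2.6, -4.4, 0, 0, 0, 0, 0.41], [-2.6, -4.4, 0, 0, 0, 0, 0.41], [-2.6, -4.4, 0, 0, 0, 0, 0.41], [-2.3, -4.0, 0, 0, 0, 0, 0.41], [0, 0, -4, 0, 0, 0, 0.41], [0, 0, -4, 0, 0, 0, 0.41], [0, 0, -3.7, 0, 0, 0, 0.41], [0, 0, 0, 0, 0, 0, 0.41]]

```text
clock: 11.22
eef_pos: [427.3, -431.5, 41.4]
tool_rot: [-3.112, -0.285, 0.995]
force: [0.0, -0.4, 0.5]
width: 50.5
gripper_force: 0.0
```

Request:
play_rows:
  series:
    - [[1.5, 2.4, 0, 0, 0, 0, 0.41], [1.6, 2.5, 0, 0, 0, 0, 0.41], [1.6, 2.5, 0, 0, 0, 0, 0.41], [1.6, 2.5, 0, 0, 0, 0, 0.41], [1.6, 2.5, 0, 0, 0, 0, 0.41], [1.6, 2.5, 0, 0, 0, 0, 0.41], [1.6, 2.5, 0, 0, 0, 0, 0.41], [1.6, 2.5, 0, 0, 0, 0, 0.41], [1.6, 2.5, 0, 0, 0, 0, 0.41], [1.5, 2.5, 0, 0, 0, 0, 0.41], [1.05, 1.2, 0, 0, 0, 4.5, 0.41], [1.05, 1.3, 0, 0, 0, 4.5, 0.41], [0, 0, 0, 0, 0, 0, 0.41]]

```text
clock: 12.85
eef_pos: [610.3, -158.1, 44.5]
tool_rot: [-3.121, -0.284, 1.158]
force: [0.4, 0.2, 0.5]
width: 50.4
gripper_force: 0.1
```

```bash
python3 - <<'E'
from h import *
im,P=cloud("top"); tins(P)
E
```

```text
tin? 1571 [631. 114. 112.] [ 90. 171.  16.]
tin? 785 [ 629. -119.  112.] [84. 84. 16.]
```

Request:
play_rows:
  series:
    - [[0.7, 1.4, 0, 0, 0, 6, 0.41], [0.7, 1.4, 0, 0, 0, 6, 0.41], [0.6, 1.4, 0, 0, 0, 6, 0.41], [0.5, 1.5, 0, 0, 0, 6, 0.41], [0, 2, 0, 0, 0, 1, 0.41], [0, 2, 0, 0, 0, 0, 0.41], [-0.1, 2, 0, 0, 0, 0, 0.41], [-0.1, 2, 0, 0, 0, 0, 0.41], [0, 1.2, 0, 0, 0, 0, 0.41], [0, 0, 0, 0, 0, 0, 0.41]]

```text
clock: 14.15
eef_pos: [630.5, -7.3, 43.8]
tool_rot: [-3.117, -0.285, 1.593]
force: [-0.1, 0.4, -0.1]
width: 50.3
gripper_force: 0.0
```

```bash
python3 - <<'E'
from h import *
im,P=cloud("top"); tins(P)
E
```

```text
tin? 2329 [631. 122. 112.] [ 90. 259.  16.]
```

Request:
play_rows:
  series:
    - [[0, 1, 0, 0, 0, 0, 0.41], [0, 1, 0, 0, 0, 0, 0.41], [0, 0.6, 0, 0, 0, 0, 0.41], [0, 0.3, 0, 0, 0, 0, 0.41], [0, 0, 0, 0, 0, 0, 0.41]]

```text
clock: 14.82
eef_pos: [631.4, 18.8, 43.7]
tool_rot: [-3.118, -0.283, 1.591]
force: [0.7, -4.2, -0.7]
width: 50.2
gripper_force: 2.0
```

Request:
play_rows:
  series:
    - [[0, 0.3, 0, 0, 0, 0, 0.41], [0, 0, 0, 0, 0, 0, 0.41]]

```text
clock: 15.08
eef_pos: [631.4, 22.0, 43.7]
tool_rot: [-3.118, -0.283, 1.591]
force: [0.1, -4.2, -0.1]
width: 50.6
gripper_force: 2.2
```

Request:
play_rows:
  series:
    - [[0, 0.3, 0, 0, 0, 0, 0.41], [0, 0, 0, 0, 0, 0, 0.41]]

```text
clock: 15.32
eef_pos: [631.3, 25.2, 43.7]
tool_rot: [-3.118, -0.283, 1.591]
force: [0.1, -5.3, -0.1]
width: 50.5
gripper_force: 2.1
```

Request:
play_rows:
  series:
    - [[0, 0.3, 0, 0, 0, 0, 0.41], [0, 0, 0, 0, 0, 0, 0.41]]

```text
clock: 15.58
eef_pos: [631.4, 27.2, 43.7]
tool_rot: [-3.118, -0.282, 1.591]
force: [-0.6, -6.2, 0.3]
width: 50.5
gripper_force: 3.0
```

```bash
python3 - <<'E'
from h import *
im,P=cloud("top"); tins(P)
b=P[(abs(P[...,2]-70)<5)&(P[...,1]>270)&(P[...,1]<330)&(P[...,0]>560)&(P[...,0]<700)]
print(b.min(0),b.max(0),np.percentile(b[:,1],[2,10,50]))
E
```

```text
tin? 2152 [631. 144. 112.] [ 90. 232.  16.]
[560.66432144 270.03974811  65.03228425] [699.99817389 300.8961903   74.72394973] [272.19166528 280.04063739 291.3887738 ]
```

Request:
play_rows:
  series:
    - [[0, 0.3, 0, 0, 0, 0, 0.41], [0, 0, 0, 0, 0, 0, 0.41], [0, 0, 0, 0, 0, 0, 0.41]]

```text
clock: 16.0
eef_pos: [631.6, 27.5, 43.6]
tool_rot: [-3.119, -0.279, 1.59]
force: [-0.4, -10.8, 2.4]
width: 50.9
gripper_force: 5.0
```

Request:
play_rows:
  series:
    - [[0, 0.2, 0, 0, 0, 0, 0.41], [0, 0, 0, 0, 0, 0, 0.41], [0, 0, 0, 0, 0, 0, 0.41]]

```text
clock: 16.38
eef_pos: [631.6, 27.7, 43.5]
tool_rot: [-3.119, -0.277, 1.589]
force: [-0.9, -13.1, 3.9]
width: 50.8
gripper_force: 6.2
```

Request:
play_rows:
  series:
    - [[0, -4, 0, 0, 0, 0, 0.41], [0, -4, 3, 0, 0, 0, 0.41], [0, -3, 5, -8, 0, 0, 0.41], [-3, 0.5, 4, -8, 0, 0, 0.41], [-4, 0.7, 0, 0, 0, -7.5, 0.41], [-4, 0.7, 0, 0, 0, -7.5, 0.41], [-3.8, 0.7, 0, 0, 0, 0, 0.41], [0, 0, 0, 0, 0, 0, 0.41]]

```text
clock: 17.38
eef_pos: [479.7, -47.7, 163.7]
tool_rot: [-3.107, -0.006, 1.332]
force: [0.6, -0.4, -0.0]
width: 50.2
gripper_force: 0.0
```

```bash
python3 - <<'E'
from h import *
s=ctrl.read_state(); R=__import__("scipy.spatial.transform",fromlist=["x"]).Rotation.from_euler("xyz",s["tool_rot"]).as_matrix()
print(s["eef_pos"],s["tool_rot"],"z",R[:,2])
im,P=cloud("top")
q=P[(P[...,2]>104)&(P[...,2]<119)&(P[...,1]>0)&(P[...,1]<300)&(P[...,0]>560)&(P[...,0]<700)]
print("row",q.min(0),q.max(0))
w,d=get_image("wrist"); print([ (r["pixel"],r["p"]) for r in place_of("keeper_fin","wrist")])
M=np.array(get_calibration("wrist")["mount"]);K=np.array(get_calibration("wrist")["K"])
for r in place_of("keeper_fin","wrist"):
    u=np.array(r["pixel"])-K[:2,2]; th=np.linalg.norm(u)/K[0,0]; dr=np.r_[u/np.linalg.norm(u)*np.sin(th),np.cos(th)]
    o=R@M[:3,3]+s["eef_pos"]; dd=R@M[:3,:3]@dr; print(r["p"],o+dd*(84-o[2])/dd[2])
save(w,"w1.png")
E
```

```text
[479.67022993 -47.66357033 163.74909112] [-3.10730907 -0.00615536  1.33153393] z [-0.03184255  0.0140996  -0.99939344]
row [586.67293175  27.65317029 104.00693463] [677.0173018  283.77986322 118.81919848]
[([286.7, 219.3], 0.74), ([152.1, 97.6], 0.65)]
0.74 [479.3942357  -52.78579805  84.        ]
0.65 [406.4954137   59.11322856  84.        ]
```

View pics/w1.png

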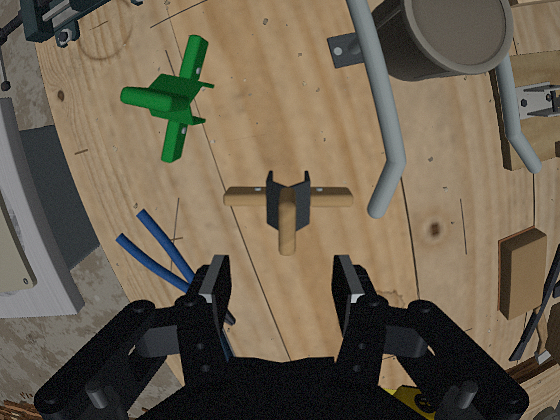

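Request:
play_rows:
  series:
    - [[0.2, -0.5, -3, -0.8, -1.8, 0, 0.41], [0, 0, -3.5, 0, 0, 0, 0.41], [0, 0, -3.1, 0, 0, 0, 0.41], [0, 0, 0, 0, 0, 0, 0.41], [0, 0, 0, 0, 0, 0, 1], [0, 0, 0, 0, 0, 0, 1], [0, 0, 0, 0, 0, 0, 1], [0, 0, 0, 0, 0, 0, 1], [0, 0, 0, 0, 0, 0, 1], [0, 0, 0, 0, 0, 0, 1]]

```text
clock: 18.82
eef_pos: [485.8, -55.6, 68.3]
tool_rot: [3.136, 0.002, 1.329]
force: [0.3, 0.2, 6.1]
width: 11.6
gripper_force: 61.4
```

Request:
play_rows:
  series:
    - [[0, 0, 2, 0, 0, 0, 1], [0, 0, 4, 0, 0, 0, 1], [0, 0, 3, 0, 0, 0, 1], [2.5, 1.5, 0, 0, 0, 5.2, 1], [3, 1.6, 0, 0, 0, 5.2, 1], [3, 1.6, 0, 0, 0, 5.1, 1], [0.5, 0.3, 0, 0, 0, 0, 1], [0, 0, 0, 0, 0, 0, 1]]

```text
clock: 19.82
eef_pos: [574.3, -5.7, 157.1]
tool_rot: [3.139, 0.002, 1.599]
force: [-1.0, -0.1, -2.8]
width: 11.4
gripper_force: 60.3
```

```bash
python3 - <<'E'
from h import *
from scipy.spatial.transform import Rotation as Ro
s=ctrl.read_state(); R=Ro.from_euler("xyz",s["tool_rot"]).as_matrix()
print(s["eef_pos"],s["tool_rot"],R[:,2],s["width"])
w,d=get_image("wrist"); save(w,"w2.png")
M=np.array(get_calibration("wrist")["mount"]);K=np.array(get_calibration("wrist")["K"])
o=R@M[:3,3]+s["eef_pos"]
v,u=np.mgrid[0:420,0:560]; a=np.stack([u-K[0,2],v-K[1,2]],-1); n=np.linalg.norm(a,axis=-1)+1e-9; th=n/K[0,0]
dr=np.concatenate([a/n[...,None]*np.tan(th)[...,None],np.ones_like(n)[...,None]],-1)
P=(dr*d[...,None])@(R@M[:3,:3]).T+o
ok=(d>0)&(th<1.2)
q=P[ok&(abs(P[...,2]-66)<6)&(P[...,0]>540)&(P[...,0]<610)&(P[...,1]>10)&(P[...,1]<200)]
for y in range(10,200,20):
    b=q[(q[:,1]>y)&(q[:,1]<y+20)]
    if len(b): print(y+10,len(b),b.mean(0).round(1),np.ptp(b[:,0]).round(1))
# keeper arm/fin parts
k=P[ok&(P[...,2]>72)&(P[...,2]<200)&(abs(P[...,0]-s["eef_pos"][0])<75)&(abs(P[...,1]-s["eef_pos"][1])<80)]
for z in range(80,200,12):
    b=k[(k[:,2]>z)&(k[:,2]<z+12)]
    if len(b): print("k",z,len(b),b.min(0).round(),b.max(0).round(),b.mean(0).round())
im,P=cloud("scene");save(im[130:300,180:380].repeat(3,0).repeat(3,1),"s3.png")
E
```

```text
[574.33317821  -5.72740978 157.05641621] [3.13911482e+00 2.12114222e-03 1.59918272e+00] [ 0.00253704 -0.00204995 -0.99999468] 11.37313840873571
20 524 [574.2  20.2  67.5] 14.7
40 563 [573.8  40.2  67.4] 25.8
60 630 [573.7  60.   67.2] 26.3
80 638 [573.3  79.8  67.3] 28.7
100 616 [572.   99.8  67.4] 32.4
120 699 [575.5 120.1  67.2] 46.8
140 607 [573.  139.1  67.2] 30.8
160 1 [586.5 150.1  64.6] 0.0
k 80 44 [554.   7.  80.] [591.  74.  92.] [581.  50.  87.]
k 92 359 [517.  -1.  92.] [630.  74. 104.] [573.   5. 100.]
k 104 7882 [517.  -1. 104.] [649.  74. 116.] [615.  47. 111.]
k 116 2821 [516. -11. 116.] [631.  17. 128.] [574.  -2. 124.]
k 128 1027 [554. -19. 128.] [593.  17. 140.] [573.   3. 135.]
k 140 901 [560.  -6. 140.] [586.  17. 152.] [573.   8. 145.]
k 152 272 [557.  -1. 152.] [588.  16. 164.] [573.  13. 159.]
k 164 909 [554.  -1. 164.] [593.  16. 176.] [573.   6. 170.]
k 176 1164 [554.  -1. 176.] [593.  17. 188.] [573.   6. 182.]
k 188 3484 [548. -23. 188.] [598.  16. 200.] [573.  -0. 195.]
```

View pics/w2.png

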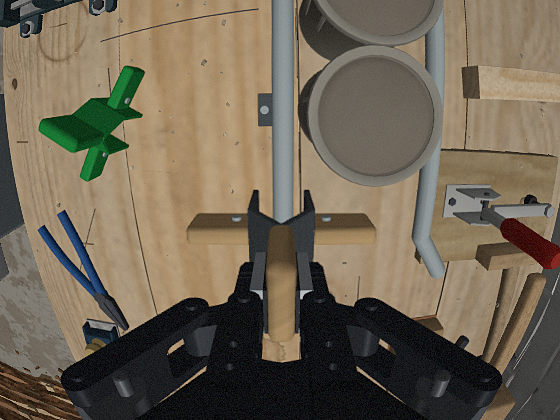

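View pics/s3.png

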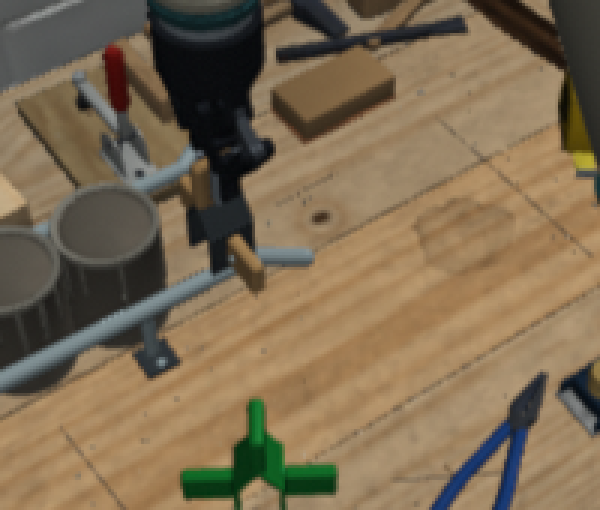

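Request:
play_rows:
  series:
    - [[0.1, 0, -1.2, 0, 0, 0, 1], [0, 0, -1.2, 0, 0, 0, 1], [0, 0, 0, 0, 0, 0, 1]]

```text
clock: 20.3
eef_pos: [574.9, -5.8, 132.2]
tool_rot: [3.14, 0.002, 1.599]
force: [-0.0, 0.2, -1.6]
width: 11.5
gripper_force: 60.2
```

Request:
play_rows:
  series:
    - [[0, 0, -1.2, 0, 0, 0, 1], [0, 0, -1.2, 0, 0, 0, 1], [0, 0, -1.2, 0, 0, 0, 1], [0, 0, -0.8, 0, 0, 0, 1], [0, 0, 0, 0, 0, 0, 1]]

```text
clock: 20.92
eef_pos: [575.8, -5.6, 88.9]
tool_rot: [3.139, 0.002, 1.6]
force: [0.2, -0.2, -1.6]
width: 11.1
gripper_force: 60.2
```

Request:
play_rows:
  series:
    - [[0, 0, -0.5, 0, 0, 0, 1], [0, 0, -0.2, 0, 0, 0, 1], [0, 0, 0, 0, 0, 0, 1]]

```text
clock: 21.3
eef_pos: [576.3, -5.6, 82.8]
tool_rot: [3.137, 0.002, 1.6]
force: [-0.2, 0.1, -1.9]
width: 11.2
gripper_force: 60.2
```

Request:
play_rows:
  series:
    - [[0, 0, -0.2, 0, 0, 0, 1], [0, 0, 0, 0, 0, 0, 1]]

```text
clock: 21.55
eef_pos: [575.9, -5.6, 80.7]
tool_rot: [3.138, 0.002, 1.6]
force: [-0.8, 1.0, -1.5]
width: 11.2
gripper_force: 60.5
```

Request:
play_rows:
  series:
    - [[0, 0, -0.2, 0, 0, 0, 1], [0, 0, 0, 0, 0, 0, 1]]

```text
clock: 21.8
eef_pos: [576.1, -5.7, 80.5]
tool_rot: [3.137, 0.002, 1.599]
force: [-4.6, 0.5, 14.1]
width: 11.1
gripper_force: 62.7
```

Request:
play_rows:
  series:
    - [[0, 0, -0.2, 0, 0, 0, 1], [0, 0, 0, 0, 0, 0, 1]]

```text
clock: 22.05
eef_pos: [576.1, -5.7, 80.4]
tool_rot: [3.137, 0.002, 1.599]
force: [-8.4, 0.5, 29.4]
width: 11.2
gripper_force: 64.9
```

Request:
play_rows:
  series:
    - [[0, 0, 0.3, 0, 0, 0, 1], [0, 0, 0, 0, 0, 0, 0.6], [0, 0, 0, 0, 0, 0, 0.41], [0, 0, 0, 0, 0, 0, 0.41], [0, 0, 0, 0, 0, 0, 0.41], [0, 0, 0, 0, 0, 0, 0.41], [0, 0, 2, 0, 0, 0, 0.41], [0, 0, 4, 0, 0, 0, 0.41], [0, 0, 5, 0, 0, 0, 0.41], [-2, -4, 4, 0, 0, 0, 0.41], [-4, -4, 2, 0, 0, 0, 0.41], [-4, -4, 0, 0, 0, 0, 0.41], [-4, -4, 0, 0, 0, 0, 0.41], [0, 0, 0, 0, 0, 0, 0.41]]

```text
clock: 23.8
eef_pos: [432.7, -169.2, 250.1]
tool_rot: [3.139, 0.003, 1.592]
force: [1.8, -0.0, 0.7]
width: 50.4
gripper_force: 0.0
```

```bash
python3 - <<'E'
from h import *
im,_=cloud("scene"); a=im[130:300,180:380].repeat(3,0).repeat(3,1)
save(a,"s4.png")
im,P=cloud("top"); save(cv2.resize(im[120:290,130:440],(775,425),interpolation=cv2.INTER_CUBIC),"t4.png")
q=P[(P[...,2]>104)&(P[...,2]<119)&(P[...,1]>15)&(P[...,1]<300)&(P[...,0]>590)&(P[...,0]<700)]
print("row",q.min(0),q.max(0))
f=P[(P[...,2]>108)&(P[...,2]<128)&(P[...,1]>-40)&(P[...,1]<30)&(P[...,0]>550)&(P[...,0]<600)]
print("fin",len(f),f.mean(0),f.min(0),f.max(0))
E
```

```text
row [590.05183423  27.73832357 104.0007947 ] [676.53668451 283.44839003 118.95241805]
fin 64 [575.27786773  -3.42414048 117.73070811] [569.44125248 -23.34819492 109.14535991] [582.66154685  14.32390179 127.76804924]
```

View pics/s4.png

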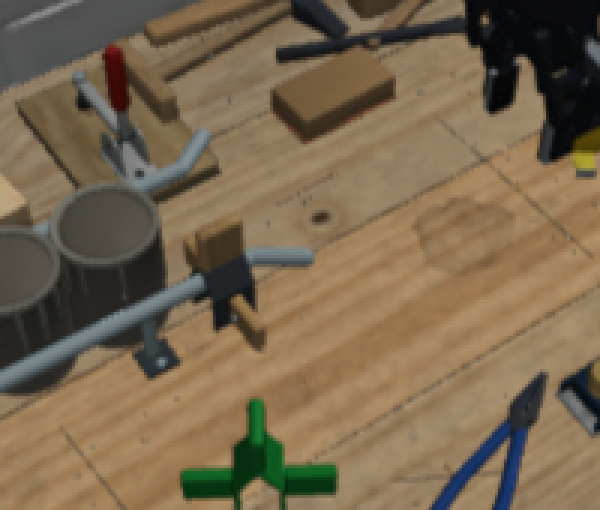

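View pics/t4.png

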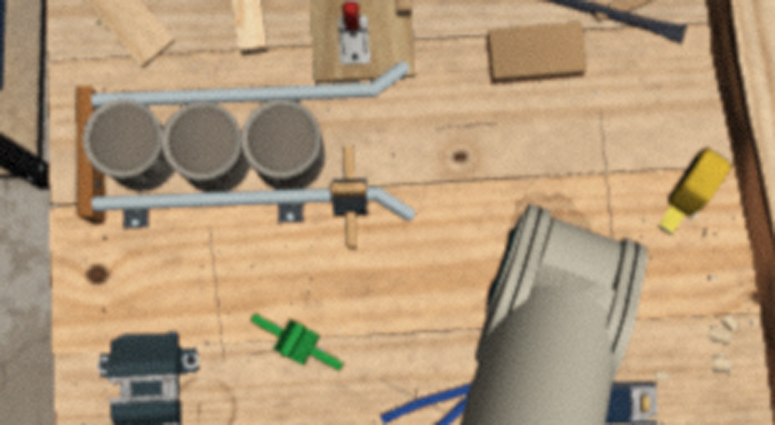

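The top view shows the tins at crop (125,140), (204,140) and (283,140), closed up against the stop. The keeper hangs on the near rail at (349,196), level, with its arm across the lane. The tape measure and sanding block are where they were, and the gripper is clear of everything.

```bash
python3 -c "
from cell import workorder; print(workorder.finish_job())"
```

```text
the job is handed in; nothing more can be done
None
```

I handed the job in at about 24 s on the robot's clock: the three tins stand in a closed row against the stop, and the keeper hangs on the near rail just behind the last one. The tape measure and sanding block look unmoved in the last picture; the arm hid most of the block plane there, but nothing was driven against it.

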